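Roll the label roll up its loading gutter and shut the keeper

ROBOT

A 6-joint arm with a two-finger parallel gripper is mounted at the origin on the work surface; the furniture and walls round the work are solid. World frame = base frame: x ahead of the robot, y to its left, z up, the work surface at z = 0. Lengths are in mm, angles in rad, forces in N, time in s.
With the tool pointing down it reaches from about 400 to 925 mm from the base axis. Payload 12.5 kg.
Tool frame: the origin (TCP) lies midway between the tips of the shut fingers; the grasp point (between the pads) lies 19 mm behind it; z points along the fingers, y is the direction in which the jaws open and shut (so a half turn about z gives the same grasp; the last joint's range is limited). The gripper opens to 95 mm and grips with 3 to 60 N. Pads are 20 mm wide; open, the fingers measure 119 mm over their backs; the gripper's body (75 mm by 180 mm) begins 59 mm behind the grasp point.
Start: joints at [1.116, 0.491, 1.559, -0, 1.092, -0.106], TCP at [213.591, 587.389, 214.661] pointing down, gripper open.
Joint ranges: [-3.1, 3.1], [-0.84, 2.19], [0.05, 2.79], [-1.13, 4.28], [0.06, 2.93], [-2.69, 2.69]. Speed limits (rad/s): [2.22, 2.22, 2.79, 3.14, 3.14, 3.14].

INTERFACE

Orientations are given as a unit quaternion [w, x, y, z].
In Python, from rig import observe, get_image, finish_job, recognise, cut_out, mark_of gives the robot as it stands.
- The arm moves only by the tool send_rows, never from a script. Its argument "increments" is text: rows parted by semicolons, each of 7 numbers parted by spaces: the shift along the tool's x, y, z in cm, then the turn, a rotation vector about the tool's x, y, z in rad, then the closure in counts, from 0 (fully open) to 255 (shut). A call has 1 to 8 rows; each row is the pose to reach, as a shift and turn from the pose commanded when the call began, along the tool's axes at that moment; what a row does not reach only later rows make up. A row lasts 1/10 s, in which the tool goes at most 50 mm and 8.59 degrees, less where a joint would pass 70% of its speed; a pose out of reach is approached as far as the arm can. A call with a gripper value outside its range is refused whole. The fingers move at their own pace and stop on an object; "force" is the grip in N (left out, the last holds). Time passes only in rows, so rows that repeat a pose let the fingers close. It gives the time, the measured TCP pose, the force and the opening at its end, in the units of the state.
- observe(): the state, without advancing time (a new reading comes with each control period).
- get_image(name): name is "scene" or "top"; returns a dict with "img" (384x512x3 uint8, blue, green, red), "mtx" (3x3 intrinsics, pixels), "k1" (the pictures are not rectified: a ray, as slopes to the right and down, at radius r is drawn at 1 + k1 r^2 times it, then the intrinsics apply), "rvec" (rotation vector, rad) and "tvec" (3), from world to camera coordinates, as OpenCV has them. Camera axes: x right, y down, z forward; pixel columns grow to the right and rows downward; lengths in mm; the calibration is good to about 2 mm. A picture is of the moment at which its call begins. There is no depth.
- finish_job(): hands the job in, once; it reports no verdict.
Trained networks look in a picture, given as the dict that the camera call returned (one of the last four; its "shot" number tells which), for a name from the list of things; names that differ only in an ending like _2 or _b are one class to them, and where a whole thing is asked for, a point or a joint stands for the part that bears it (a point fixed in the world has none). Each returns a list of dicts, best first, with "p" (0 to 1); they miss things now and then, are a little off and sometimes report something else, mostly with a low value. They report only what shows in the picture. A call takes as long as a camera call.
- recognise(picture, label): "extent" ([centre column, centre row, width, height] in pixels, round what is visible of it).
- cut_out(picture, label): "pixels" (384x512 bool, what is visible of it) and "extent" ([centre column, centre row, width, height] in pixels, round what is visible of it).
- mark_of(picture, label): "xy" ([column, row] in pixels: a listed point, or the origin of a listed thing).
The state is a dict: "time": time; "joint_pos": joint angles; "joint_vel": joint speeds; "joint_efforts": joint torques, N m; "tcp_pos": TCP position; "orientation": TCP orientation; "force": force on the tool from outside, world axes, zero at the start; "ft_torque": the same for the moment, N m; "grip_width": finger opening in mm.
Only numpy, scipy, OpenCV 4.12 (cv2) and the standard library are available. Lean on these libraries where they do the work, as an engineer would, in place of code of your own. Each camera call takes 0.05 s, during which the arm holds its last target. There are 200 camera calls.

TASK

With shut fingers, push the roll of labels that stands in the sloped gutter up it, over the hump and home against the blue end stop at the top, where it stays by itself. Then push the orange keeper bar shut, square across the gutter behind the roll. Only push: never take the roll between the fingers or pick it up, do not tip it out of the gutter, and leave the other things on the table where they are.

Things in the scene. Friction and masses are not known exactly. Their poses are not given: they have to be found in the camera images.
- gutter: fixed white gutter, 325 long, 65 wide (all mm). Origin on the table under its middle; +x uphill, +y to the keeper side. Inner width 53, walls 28 above the floor. The floor rises at 8 deg from x -165 (14 above the table) to a hump at x +65 (46 above the table), then falls at 10 deg to the end stop. Downhill of the hump the roll runs back; past it, it settles against the stop.
- roll_center (a point): centre of the white label roll, 80 mm diameter, 50 mm wide, 0.15 kg, standing on its rim in the gutter, its axis (the point's z) across it; the point turns with it. At the start it leans on the blue low stop, about gutter x = -142 mm, 57 mm above the table. That stop (at the very low end) is only 14 mm high: a fingertip can push the roll from downhill, above stop and walls.
- roll_home (a point): fixed point of the gutter where the roll's centre is when it rests home against the blue end stop (gutter x = +100 mm, 81 mm above the table); axes as the gutter's. The stop's face is at gutter x = +140 mm, its top 102 mm above the table; the side walls here reach 74 mm above the table.
- keeper_pivot (a point): fixed point on the vertical pivot axis of the orange keeper bar, at half the bar's height (95 mm above the table; gutter x = +50 mm, y = +47 mm); axes as the gutter's
- keeper (a joint): angle (rad) of the orange keeper bar, which reaches 86 mm from its pivot, is 8 mm thick, 80 to 110 mm above the table. 0: beside the gutter, pointing downhill; negative: swung outward; growing: free end swings inward over the gutter; 1.57 (its stop): shut, square across. At q it points along (-cos q, -sin q) in gutter x, y. It stays where it is left; 1 N half-way along moves it.
- specimen_cup_1: bystander: specimen cup with red lid, 66 mm across, 75 mm tall, origin under its centre
- specimen_cup_2: bystander: specimen cup with white lid, 66 mm across, 75 mm tall, origin under its centre
- gel_bottle: bystander: turquoise bottle with white cap, 37 x 61 x 155 mm tall, origin under its centre
- test_kit_1: bystander: small blue and white carton lying flat, 62 x 112 x 21 mm, origin under its centre
- timer: bystander: white kitchen-type timer lying flat, 58 x 66 x 19 mm, origin under its centre
- tube_7: bystander: sample tube with red cap lying on the table, 87 x 17 x 17 mm, origin under its centre

How it is judged (in metres and radians):
On the way, in this order (a step that is already met when the one before it is completed fails the run):
1. the roll is home against the end stop (distance between roll_center and roll_home below 0.008 m), for 0.3 s.
2. the keeper bar is shut behind it (distance between roll_center and roll_home below 0.008 m and value of joint keeper above 1.45 rad), for 0.2 s.
At the end, for the whole second after the job is handed in: The roll is at rest on its rim within 8 mm of its home point against the end stop, its axis level within 10 deg, and the keeper is shut (joint above 1.45 rad, within 7 deg of square) (all of step 2 and linear speed of label_roll below 0.02 m/s and angle between roll_center's own z axis and vertical between 1.4 and 1.74 rad); the robot touches nothing.
It fails at once if the roll is taken between the fingers (the grasp point comes inside it) (distance between the grasp point and roll_center below 0.033 m).
It fails at once if the roll is lifted: its centre rises more than 20 mm above the height at which it rolls over the hump (z of roll_center in the frame of gutter above 0.107 m).
It fails at once if the roll is lifted off the lower slope: downhill of the middle of the gutter its centre rises 16 mm or more above its rolling height there (x of roll_center in the frame of gutter below 0 m and z of roll_center in the frame of gutter above 0.094 m).
It fails at once if the roll leaves the gutter or is tipped over (y of roll_center in the frame of gutter above 0.015 m or y of roll_center in the frame of gutter below -0.015 m or angle between roll_center's own z axis and vertical below 1.2 rad or angle between roll_center's own z axis and vertical above 1.94 rad).
It fails at once if one of the loose things standing by is moved more than 20 mm (distance of any of specimen_cup_1, specimen_cup_2, gel_bottle, test_kit_1, timer, tube_7 from where it was at the start of the episode above 0.02 m).
It also fails if it takes over 58 s, if anything falls off the work surface, if the arm or the gripper's body presses on something with over 40 N, if the wrist force passes 120 N, or if a joint passes its speed limit or range.

## Working session

There is one attempt and no reset: what is moved stays moved. The work goes in short steps, Python scripts to look and compute and a tool call to move; the robot and the scene stay as the last step left them, time stands still between calls to the robot, and variables do not carry over. Pictures are saved under pics/ and viewed, about 8 in all and at most 12, crops included, and the job is handed in when it is done.

Besides the shell and the picture viewer there is one more tool, called after "Emit:" by a JSON object that holds its "method" and its "body". send_rows: Moves the arm, as the interface text tells. Its arguments: {"type":"object","properties":{"increments":{"type":"string"},"force":{"type":"number"}},"required":["increments"]}

```bash
ls; mkdir -p pics; cat > h.py <<'E'
import numpy as np, cv2
from rig import *
def ray(P,uv):
    K=np.array(P["mtx"],float);d=(np.array(uv,float)-K[:2,2])/[K[0,0],K[1,1]]
    s=d.copy()
    for _ in range(20): s=d/(1+P["k1"]*(s@s))
    R=cv2.Rodrigues(np.array(P["rvec"],float))[0];t=np.array(P["tvec"],float).ravel()
    v=R.T@np.array([s[0],s[1],1]);return -R.T@t, v/np.linalg.norm(v)
def plane(P,uv,z):
    c,v=ray(P,uv);return c+v*(z-c[2])/v[2]
def tri(a,b):
    A=np.zeros((3,3));B=np.zeros(3)
    for c,v in(a,b):
        M=np.eye(3)-np.outer(v,v);A+=M;B+=M@c
    return np.linalg.solve(A,B)
def proj(P,X):
    R=cv2.Rodrigues(np.array(P["rvec"],float))[0];p=R@np.array(X,float)+np.array(P["tvec"],float).ravel()
    s=p[:2]/p[2];s=s*(1+P["k1"]*(s@s));K=np.array(P["mtx"]);return s*[K[0,0],K[1,1]]+K[:2,2]
E
python3 - <<'E'
from h import *
S=get_image("scene");T=get_image("top")
cv2.imwrite("pics/a.png",np.vstack([S["img"],T["img"]])[:, :]) if 0 else None
cv2.imwrite("pics/s.png",cv2.resize(S["img"],(800,600)));cv2.imwrite("pics/t.png",cv2.resize(T["img"],(800,600)))
for n in ["gutter","roll_center","roll_home","keeper_pivot","specimen_cup_1","gel_bottle","test_kit_1","timer","tube_7"]:
    a=mark_of(S,n);b=mark_of(T,n)
    print(n,[(np.round(m["xy"]),round(m["p"],2)) for m in a[:2]],[(np.round(m["xy"]),round(m["p"],2)) for m in b[:2]])
    if a and b: print("   tri",tri(ray(S,a[0]["xy"]),ray(T,b[0]["xy"])).round(1))
s=observe();print(s["tcp_pos"],s["orientation"],s["time"],s["force"])
print(ray(S,(256,192)),ray(T,(256,192)))
E
```

```text
pics
gutter [(array([268., 201.]), 0.8)] [(array([266., 164.]), 0.87), (array([302., 144.]), 0.41)]
   tri [556.  -22.2  11.8]
roll_center [(array([307., 198.]), 0.76)] [(array([304., 148.]), 0.78)]
   tri [ 604.7 -156.1   65.2]
roll_home [(array([244., 180.]), 0.9)] [(array([240., 173.]), 0.81)]
   tri [523.1  66.   97.2]
keeper_pivot [(array([254., 189.]), 0.82)] [(array([258., 180.]), 0.93)]
   tri [494.4   6.9 110.9]
specimen_cup_1 [(array([157., 173.]), 0.51)] [(array([143., 195.]), 0.73), (array([377., 154.]), 0.71)]
   tri [456.8 436.4  -6.6]
gel_bottle [(array([374., 242.]), 0.64)] [(array([377., 153.]), 0.76)]
   tri [ 582.1 -426.4   24.9]
test_kit_1 [(array([183., 216.]), 0.76)] [(array([213., 230.]), 0.68)]
   tri [318.4 179.3  30.2]
timer [(array([277., 274.]), 0.86)] [(array([321., 232.]), 0.51), (array([148., 196.]), 0.19)]
   tri [ 299.5 -214.6   14.5]
tube_7 [] []
[213.58307506 587.38884679 214.64496089] [5.32228822e-06 1.73505332e-01 9.84832929e-01 3.49094653e-05] 1.0 [-0.19174272  0.2763619   0.59493743]
(array([-400.02723895, -547.16994101, 1193.29929101]), array([ 0.5932432 ,  0.35700215, -0.72153445])) (array([ 422.25349981,    2.34369103, 1519.64677313]), array([ 0.02063148,  0.01104073, -0.99972618]))
```

View pics/s.png

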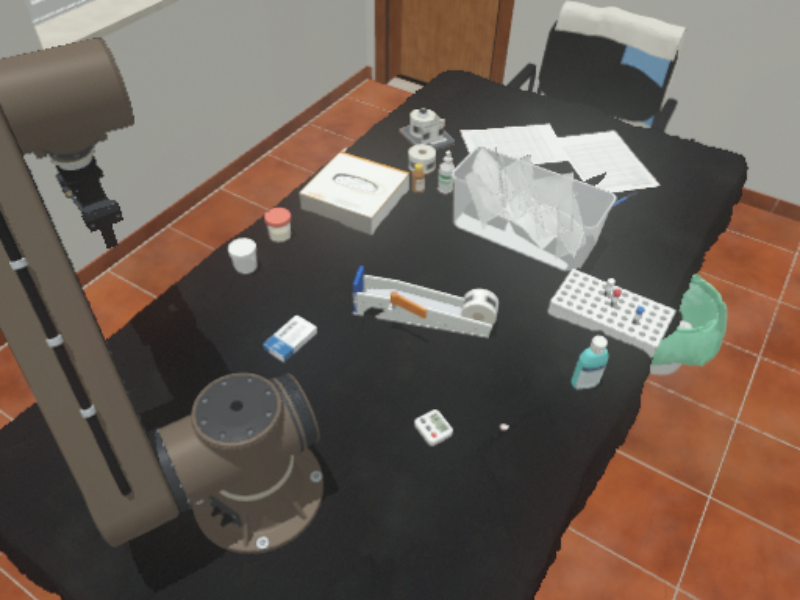

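View pics/t.png

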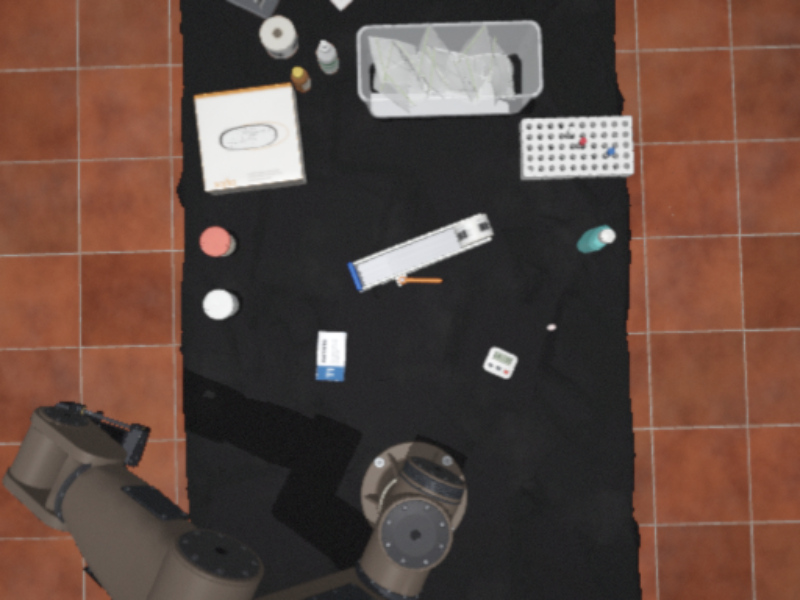

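The views show the gutter with its low end at top-image (490,230) and the blue end stop at (355,275), in 800x600 pixels. The roll is at (475,232). The keeper pivots at (400,280) and is swung slightly outward, towards the robot. I'll fit the gutter pose next.

```bash
cat > fit.py <<'E'
from h import *
from scipy.optimize import least_squares
S=get_image("scene");T=get_image("top")
G={"gutter":(0,0,0),"roll_center":(-142,0,57),"roll_home":(100,0,81),"keeper_pivot":(50,47,95)}
obs=[]
for P in(S,T):
    for n,X in G.items():
        m=mark_of(P,n)
        if m:obs.append((P,n,np.array(X,float),np.array(m[0]["xy"])))
def w(p,X):
    c,s=np.cos(p[2]),np.sin(p[2]);return np.array([p[0]+c*X[0]-s*X[1],p[1]+s*X[0]+c*X[1],X[2]])
f=lambda p:np.concatenate([proj(P,w(p,X))-u for P,n,X,u in obs])
r=least_squares(f,[560,-30,1.92],x_scale=[1,1,.01],loss="soft_l1")
print(r.x,r.x[2]*57.3)
for (P,n,X,u),e in zip(obs,f(r.x).reshape(-1,2)):print(n,e.round(1))
for n in ["gutter","keeper"]:
  for P,l in((S,"S"),(T,"T")):
    k=cut_out(P,n)
    if k:
        m=k[0]["pixels"].astype(np.uint8);c=max(cv2.findContours(m,0,2)[0],key=cv2.contourArea)
        print(n,l,k[0]["p"],m.sum(),cv2.minAreaRect(c),[np.ravel(q) for q in cv2.boxPoints(cv2.minAreaRect(c)).round(1)])
p=r.x;np.save("g.npy",p)
out=[]
for P in(S,T):
    im=cv2.resize(P["img"],None,fx=4,fy=4,interpolation=cv2.INTER_CUBIC)
    q=lambda X:tuple(int(v) for v in (proj(P,w(p,X))*4+1.5).round())
    for y in(-32.5,32.5):
        cv2.line(im,q((-165,y,42)),q((65,y,74)),(0,0,255),1);cv2.line(im,q((65,y,74)),q((140,y,74)),(0,0,255),1)
    for x,z in((-165,42),(140,102)):cv2.line(im,q((x,-32.5,z)),q((x,32.5,z)),(0,255,0),1)
    for X in G.values():cv2.circle(im,q(X),4,(255,0,255),1)
    c=q((-10,0,50));out.append(im[c[1]-220:c[1]+220,c[0]-300:c[0]+300][70:370] )
cv2.imwrite("pics/fit.png",np.vstack(out))
print(w(p,(-222,0,60)),w(p,(-142,0,57)),w(p,(100,0,81)))
E
python3 fit.py
```

```text
[563.9540385  -20.94641296   1.93185259] 110.6951533197512
gutter [1.1 0.4]
roll_center [-0.6  0.6]
roll_home [-0.6  0.6]
keeper_pivot [0.2 3.1]
gutter [-0.8 -0.3]
roll_center [ 2.5 -0.7]
roll_home [-0.4  0.4]
keeper_pivot [-1.4 -3.4]
gutter S 0.71 1777 ((269.4368896484375, 197.2191162109375), (91.90505981445312, 27.736011505126953), 16.07357406616211) [array([221.4, 197.8], dtype=float32), array([229.1, 171.2], dtype=float32), array([317.4, 196.6], dtype=float32), array([309.8, 223.3], dtype=float32)]
gutter T 0.96 1483 ((269.5, 167.0), (31.01590347290039, 90.12168884277344), 69.44395446777344) [array([221.9, 168.3], dtype=float32), array([306.2, 136.7], dtype=float32), array([317.1, 165.7], dtype=float32), array([232.8, 197.3], dtype=float32)]
keeper S 0.53 173 ((260.9056701660156, 194.6697998046875), (25.544816970825195, 7.478900909423828), 29.05460548400879) [array([247.9, 191.7], dtype=float32), array([251.6, 185.2], dtype=float32), array([273.9, 197.6], dtype=float32), array([270.3, 204.1], dtype=float32)]
keeper T 0.43 83 ((267.0, 179.0), (4.0, 24.0), 90.0) [array([255., 177.], dtype=float32), array([279., 177.], dtype=float32), array([279., 181.], dtype=float32), array([255., 181.], dtype=float32)]
[ 642.37833316 -228.63278711   60.        ] [ 614.11732607 -153.79085048   57.        ] [528.62777965  72.60600783  81.        ]
```

View pics/fit.png

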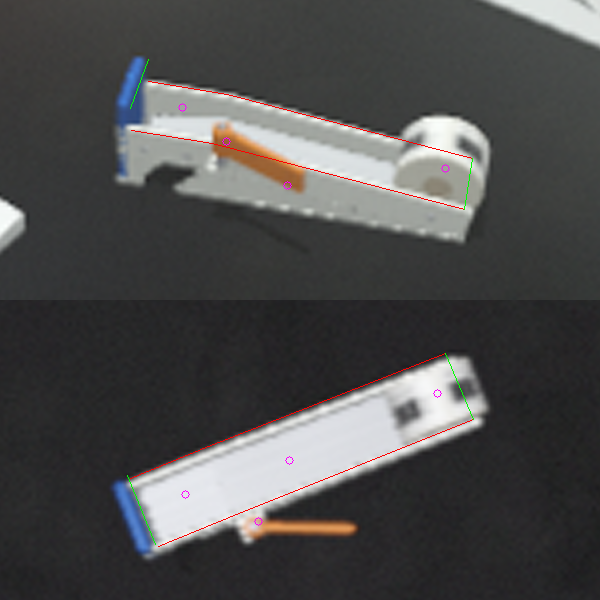

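The fit is good, apart from about 3 mm more towards the keeper side in the top view. I'm taking gutter origin (561,-22), yaw 1.932 and keeper q ≈ -0.36.

```bash
cat > d.py <<'E'
import sys
from h import *
from scipy.spatial.transform import Rotation as R
g=(561,-22,1.932);c,s=np.cos(g[2]),np.sin(g[2])
o=observe();q=o["orientation"];A=R.from_quat([*q[1:],q[0]])
Rg=R.from_matrix(np.array([[c,s,0],[s,-c,0],[0,0,-1]]))
p=np.array(o["tcp_pos"]);M=np.array([[c,-s,0],[s,c,0],[0,0,1]])
print("t",o["time"],"gutter tcp",(M.T@(p-[g[0],g[1],0])).round(1),"F",np.round(M.T@np.array(o["force"]),1),o["grip_width"])
for a in sys.argv[1:]:
    X=np.array([float(v) for v in a.split(",")]);W=M@X+[g[0],g[1],0]
    print(a,"world",W.round(0),"shift cm",(A.inv().apply(W-p)/10).round(2),"turn",(A.inv()*Rg).as_rotvec().round(3))
E
python3 d.py -- -240,0,200 2>&1 | grep -v "^--" || python3 d.py -240,0,200
```

```text
t 1.7 gutter tcp [692.9 109.6 214.7] F [-0.  -0.5  0. ] 95.54353427259358
Traceback (most recent call last):
  File "d.py", line 10, in <module>
    X=np.array([float(v) for v in a.split(",")]);W=M@X+[g[0],g[1],0]
                ~~~~~^^^
ValueError: could not convert string to float: '--'
```

```bash
python3 d.py -240,0,200
```

```text
t 1.7 gutter tcp [692.9 109.6 214.7] F [-0.  -0.5  0. ] 95.54353427259358
-240,0,200 world [ 646. -247.  200.] shift cm [-69.12 -63.6    1.46] turn [ 0.    -0.     0.861]
```

Emit:
{"method": "send_rows", "body": {"increments": "-3.6 -3.3 0 0 0 0.1 255; -7.2 -6.6 0 0 0 0.2 255; -10.8 -9.9 0 0 0 0.3 255; -14.4 -13.2 0 0 0 0.4 255; -18 -16.5 0 0 0 0.5 255; -21.6 -19.8 0 0 0 0.6 255; -25.2 -23.1 0 0 0 0.7 255; -28.8 -26.4 0 0 0 0.8 255"}}

```text
time: 2.5
tcp_pos: [394.6, 239.1, 214.9]
orientation: [0.0, 0.545, 0.838, 0.0]
force: [1.5, 0.5, 0.7]
grip_width: 36.2
```

```bash
python3 d.py -240,0,200
```

```text
t 2.5 gutter tcp [303.1  63.4 214.9] F [-0.1 -1.6  0.7] 36.22861512376438
-240,0,200 world [ 646. -247.  200.] shift cm [-54.58   3.24   1.49] turn [ 0.001 -0.     0.057]
```

Emit:
{"method": "send_rows", "body": {"increments": "-4.5 0.3 0 0 0 0.06 255; -9 0.6 0 0 0 0.06 255; -13.5 0.9 0 0 0 0.06 255; -18 1.2 0 0 0 0.06 255; -22.5 1.5 0 0 0 0.06 255; -27 1.8 0 0 0 0.06 255; -31.5 2.1 0.2 0 0 0.06 255; -36 2.3 0.4 0 0 0.06 255"}}

```text
time: 3.3
tcp_pos: [563.2, -80.0, 210.7]
orientation: [0.0, 0.568, 0.823, 0.0]
force: [1.3, 0.7, -0.0]
grip_width: 0.8
```

```bash
python3 d.py -240,0,200 -230,0,50
```

```text
t 3.3 gutter tcp [-55.1  18.5 210.7] F [ 0.2 -1.4 -0. ] 0.8126754806728905
-240,0,200 world [ 646. -247.  200.] shift cm [-18.5    1.84   1.08] turn [0.    0.    0.001]
-230,0,50 world [ 642. -237.   50.] shift cm [-17.49   1.83  16.08] turn [0.    0.    0.001]
```

Emit:
{"method": "send_rows", "body": {"increments": "-4.6 0.9 0.2 0 0 0 255; -9.2 1.6 0.4 0 0 0 255; -13.8 1.8 0.6 0 0 0 255; -18.5 1.8 1.5 0 0 0 255; -18.5 1.8 6 0 0 0 255; -18.5 1.8 10.5 0 0 0 255; -18.5 1.8 14 0 0 0 255; -18.5 1.8 16 0 0 0 255"}}

```text
time: 4.1
tcp_pos: [643.6, -244.4, 47.2]
orientation: [-0.002, 0.568, 0.823, -0.0]
force: [-0.2, -0.0, -0.4]
grip_width: 0.3
```

```bash
python3 d.py -196,0,50; python3 - <<'E'
from h import *
S=get_image("scene");T=get_image("top")
a=proj(S,(620,-170,60)).astype(int);b=proj(T,(620,-170,60)).astype(int)
cv2.imwrite("pics/ap.png",np.hstack([cv2.resize(P["img"][max(0,c[1]-50):c[1]+50,c[0]-50:c[0]+50],(400,400),interpolation=2) for P,c in((S,a),(T,b))]))
E
```

```text
t 4.1 gutter tcp [-237.2    1.3   47.2] F [ 0.1  0.2 -0.4] 0.332459477151174
-196,0,50 world [ 630. -205.   50.] shift cm [ 4.12  0.13 -0.27] turn [-0.003 -0.003  0.   ]
```

View pics/ap.png

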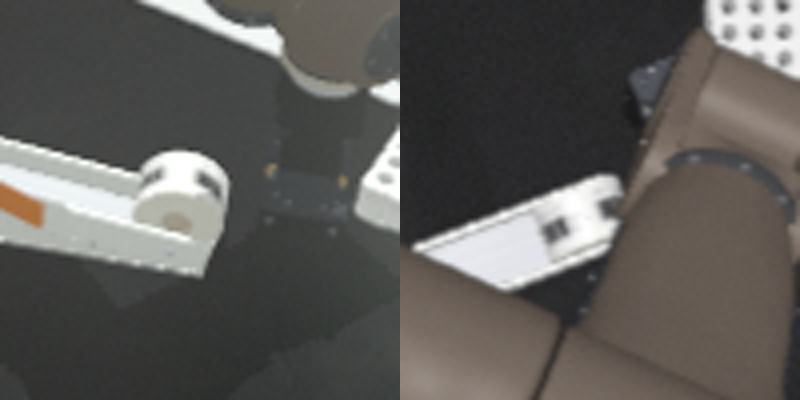

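The scene crop shows the roll at (180,195) with the tool hanging behind it on the downhill side. The top view is blocked by the arm. Pushing now.

Emit:
{"method": "send_rows", "body": {"increments": "1.2 -0.1 -0.3 0 0 0 255; 2.5 -0.1 -0.3 0 0 0 255; 3.7 -0.1 -0.3 0 0 0 255; 4.5 -0.1 -0.3 0 0 0 255; 5.5 -0.1 -0.4 0 0 0 255; 6.7 -0.1 -0.5 0 0 0 255; 8 -0.1 -0.7 0 0 0 255; 9.3 -0.1 -0.9 0 0 0 255"}}

```text
time: 5.0
tcp_pos: [610.8, -157.4, 60.1]
orientation: [0.0, 0.568, 0.823, 0.0]
force: [1.0, -3.1, 3.6]
grip_width: 0.2
```

```bash
python3 d.py -50,0,70; python3 - <<'E'
from h import *
S=get_image("scene")
a=proj(S,(590,-110,60)).astype(int)
cv2.imwrite("pics/p1.png",cv2.resize(S["img"][a[1]-50:a[1]+50,a[0]-60:a[0]+60],(480,400),interpolation=2))
m=mark_of(S,"roll_center");c,s=np.cos(1.932),np.sin(1.932)
for z in(57,65,70):
  X=plane(S,m[0]["xy"],z)-[561,-22,0];print(m[0]["p"],z,c*X[0]+s*X[1],-s*X[0]+c*X[1])
E
```

```text
t 5.0 gutter tcp [-144.3    1.3   60.1] F [-3.3  0.2  3.6] 0.23067099012969192
-50,0,70 world [579. -69.  70.] shift cm [ 9.43  0.13 -1.  ] turn [0.001 0.001 0.001]
0.61 57 -101.2818656677916 -15.895720053851132
0.61 65 -101.63650797322171 -8.147724536146342
0.61 70 -101.85815941411563 -3.305227337580888
```

View pics/p1.png

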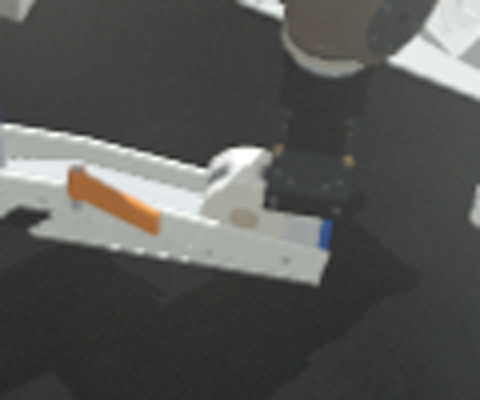

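Emit:
{"method": "send_rows", "body": {"increments": "1.2 0 0 0 0 0 255; 2.4 0 -0.1 0 0 0 255; 3.6 0 -0.3 0 0 0 255; 4.8 0 -0.4 0 0 0 255; 6 0 -0.6 0 0 0 255; 7.2 0 -0.7 0 0 0 255; 8.4 0 -0.9 0 0 0 255; 9.6 0 -1.1 0 0 0 255"}}

```text
time: 5.9
tcp_pos: [576.4, -67.3, 70.7]
orientation: [-0.0, 0.568, 0.823, -0.0]
force: [1.3, -2.5, 1.8]
grip_width: 0.4
```

```bash
cat > rc.py <<'E'
from h import *
import sys
c,s=np.cos(1.932),np.sin(1.932);z=float(sys.argv[1])
for n in("scene","top"):
    S=get_image(n)
    for m in mark_of(S,"roll_center")[:1]:
        X=plane(S,m["xy"],z)-[561,-22,0];print(n,m["p"],(c*X[0]+s*X[1]).round(1),(-s*X[0]+c*X[1]).round(1))
E
python3 d.py 10,0,78;python3 rc.py 77
```

```text
t 5.9 gutter tcp [-47.8   1.6  70.7] F [-2.8 -0.3  1.8] 0.4354420675860592
10,0,78 world [557. -13.  78.] shift cm [ 5.78  0.17 -0.73] turn [-0.    -0.     0.001]
scene 0.67 6.2 -24.1
top 0.55 -2.5 -0.1
```

Emit:
{"method": "send_rows", "body": {"increments": "1 0 -0.1 0 0 0 255; 2 0.1 -0.3 0 0 0 255; 3 0.1 -0.4 0 0 0 255; 4 0.1 -0.5 0 0 0 255; 4.8 0.1 -0.6 0 0 0 255; 5.5 0.1 -0.7 0 0 0 255; 6.1 0.1 -0.8 0 0 0 255; 6.7 0.1 -0.8 0 0 0 255"}}

```text
time: 6.9
tcp_pos: [554.3, -5.0, 78.9]
orientation: [0.0, 0.568, 0.823, 0.0]
force: [1.0, -2.1, 1.3]
grip_width: 0.7
```

Emit:
{"method": "send_rows", "body": {"increments": "0.4 0 0 0 0 0 255; 0.8 0 0 0 0 0 255; 1.2 0 0 0 0 0 255; 1.6 0 0 0 0 0 255; 2 0 0 0 0 0 255; 2.3 0 0 0 0 0 255; 2.5 0 0 0 0 0 255; 2.5 0 0 0 0 0 255"}}

```text
time: 7.7
tcp_pos: [545.2, 18.2, 78.6]
orientation: [-0.0, 0.568, 0.823, 0.0]
force: [-0.7, -0.7, 0.7]
grip_width: 0.3
```

```bash
python3 d.py 50,0,78;python3 rc.py 81; python3 - <<'E'
from h import *
S=get_image("scene")
a=proj(S,(540,30,80)).astype(int)
cv2.imwrite("pics/p2.png",cv2.resize(S["img"][a[1]-50:a[1]+50,a[0]-60:a[0]+60],(480,400),interpolation=2))
E
```

```text
t 7.7 gutter tcp [43.2  0.5 78.6] F [-0.4  0.9  0.7] 0.284571155155029
50,0,78 world [543.  25.  78.] shift cm [0.68 0.06 0.06] turn [ 0.    -0.     0.001]
scene 0.82 106.0 -27.2
```

View pics/p2.png

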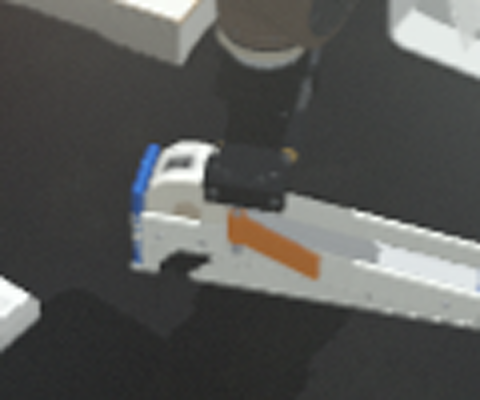

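The roll sits against the blue stop, at (185,190) in the crop. I'll retreat downhill and up, then go outside the keeper.

Emit:
{"method": "send_rows", "body": {"increments": "-2 0 -0.2 0 0 0 255; -4 0 -2 0 0 0 255; -5 0 -6 0 0 0 255; -5 -2 -8 0 0 0 255; -5 -6 -8 0 0 0 255; -5 -10 -8 0 0 0 255; -5 -11 -8 0 0 0 255; -5 -11 -8 0 0 0 255"}}

```text
time: 8.75
tcp_pos: [459.6, -68.2, 159.0]
orientation: [0.0, 0.569, 0.822, 0.0]
force: [0.8, 0.8, -0.6]
grip_width: 0.7
```

```bash
python3 d.py 5,105,90; python3 rc.py 81; python3 - <<'E'
from h import *
S=get_image("scene");T=get_image("top")
ms=[]
for P in(S,T):
    m=mark_of(P,"roll_center");h=mark_of(P,"roll_home")
    print([(k[0]["xy"],k[0]["p"]) if k else None for k in (m,h)])
o=[]
for P in(S,T):
    a=proj(P,(540,30,80)).astype(int)
    o.append(cv2.resize(P["img"][a[1]-50:a[1]+50,a[0]-50:a[0]+50],(400,400),interpolation=2))
cv2.imwrite("pics/p3.png",np.hstack(o))
E
```

```text
t 8.75 gutter tcp [ -7.4 111.2 159. ] F [ 0.5 -1.1 -0.6] 0.709265908083515
5,105,90 world [461. -54.  90.] shift cm [1.24 0.62 6.9 ] turn [ 0.     0.    -0.001]
scene 0.7 93.6 -7.5
top 0.6 100.0 5.1
[([240.1, 177.4], 0.83), ([240.9, 180.4], 0.71)]
[([240.4, 169.8], 0.68), ([238.7, 173.4], 0.97)]
```

View pics/p3.png

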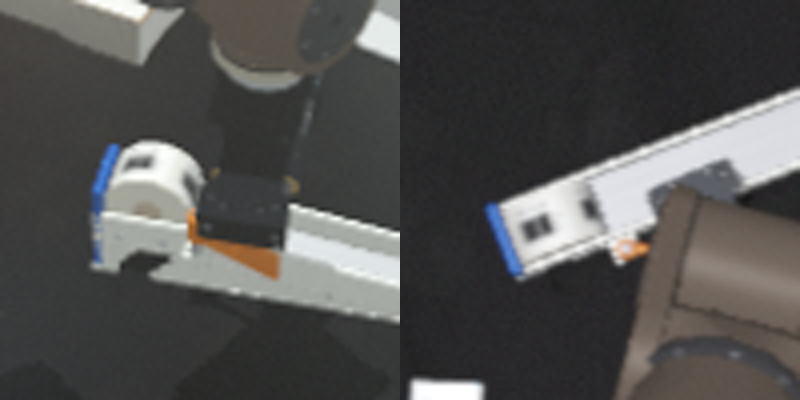

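The roll rests home in both views, touching the blue stop. Descending outside the keeper.

Emit:
{"method": "send_rows", "body": {"increments": "0.6 0 1 0 0 0 255; 0.9 0 4 0 0 0 255; 0.9 0 6 0 0 0 255; 0.9 0 6.9 0 0 0 255; 0.9 0 6.9 0 0 0 255"}}

```text
time: 9.75
tcp_pos: [456.4, -58.9, 88.5]
orientation: [-0.001, 0.568, 0.823, -0.0]
force: [0.4, 0.4, 0.5]
grip_width: 0.7
```

```bash
python3 d.py 4,85,90 -5,63,90 -7,40,90 0,19,90 15,1.5,90 34,-8,90; python3 - <<'E'
from h import *
S=get_image("scene");T=get_image("top")
c,s=np.cos(1.932),np.sin(1.932)
for P in(S,T):
    for m in mark_of(P,"keeper_pivot")[:1]:
        X=plane(P,m["xy"],95)-[561,-22,0];print("pivot",m["p"],(c*X[0]+s*X[1]).round(1),(-s*X[0]+c*X[1]).round(1))
E
```

```text
t 9.75 gutter tcp [  2.4 110.9  88.5] F [ 0.3 -0.5  0.5] 0.6896828429906474
4,85,90 world [480. -48.  90.] shift cm [ 0.16  2.59 -0.15] turn [-0.002 -0.002  0.001]
-5,63,90 world [504. -49.  90.] shift cm [-0.75  4.79 -0.16] turn [-0.002 -0.002  0.001]
-7,40,90 world [526. -43.  90.] shift cm [-0.95  7.09 -0.16] turn [-0.002 -0.002  0.001]
0,19,90 world [543. -29.  90.] shift cm [-0.25  9.19 -0.17] turn [-0.002 -0.002  0.001]
15,1.5,90 world [554.  -8.  90.] shift cm [ 1.25 10.94 -0.17] turn [-0.002 -0.002  0.001]
34,-8,90 world [556.  13.  90.] shift cm [ 3.15 11.9  -0.17] turn [-0.002 -0.002  0.001]
pivot 0.7 56.0 40.5
pivot 0.77 53.2 44.9
```

Emit:
{"method": "send_rows", "body": {"increments": "0.2 1.3 -0.1 0 0 0 255; 0.2 2.6 -0.1 0 0 0 255; -0.3 3.7 -0.1 0 0 0 255; -0.7 4.8 -0.1 0 0 0 255; -0.9 6 -0.1 0 0 0 255; -0.9 7.1 -0.1 0 0 0 255; -0.6 8.2 -0.1 0 0 0 255; -0.2 9.2 -0.1 0 0 0 255"}}

```text
time: 10.75
tcp_pos: [544.4, -28.1, 90.5]
orientation: [-0.0, 0.568, 0.823, -0.0]
force: [-1.5, -0.1, -0.0]
grip_width: 0.6
```

```bash
python3 d.py 15,1.5,90 34,-8,90; python3 rc.py 81; python3 - <<'E'
from h import *
S=get_image("scene");T=get_image("top");o=[]
for P in(S,T):
    a=proj(P,(540,10,80)).astype(int)
    o.append(cv2.resize(P["img"][a[1]-50:a[1]+50,a[0]-50:a[0]+50],(400,400),interpolation=2))
cv2.imwrite("pics/p4.png",np.hstack(o))
E
```

```text
t 10.75 gutter tcp [ 0.2 17.7 90.5] F [ 0.4  1.4 -0. ] 0.6050098271852241
15,1.5,90 world [554.  -8.  90.] shift cm [1.48 1.62 0.05] turn [-0.    -0.     0.001]
34,-8,90 world [556.  13.  90.] shift cm [3.38 2.57 0.05] turn [-0.    -0.     0.001]
scene 0.59 100.5 -19.8
top 0.62 94.7 -1.5
```

View pics/p4.png

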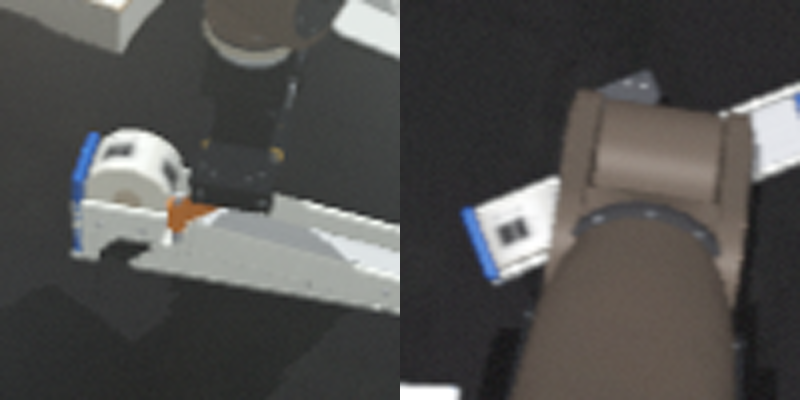

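The keeper is swinging inward, with its orange end at (190,213) in the scene crop, and the roll is still home. Continuing the arc.

Emit:
{"method": "send_rows", "body": {"increments": "0.5 0.6 0 0 0 0 255; 1 1.1 0 0 0 0 255; 1.5 1.6 0 0 0 0 255; 2 1.9 0 0 0 0 255; 2.5 2.2 0 0 0 0 255; 3 2.4 0 0 0 0 255; 3.3 2.5 0 0 0 0 255; 3.5 2.5 0 0 0 0 255"}}

```text
time: 11.85
tcp_pos: [554.8, 13.4, 90.7]
orientation: [0.0, 0.568, 0.823, 0.0]
force: [1.1, -0.6, 0.7]
grip_width: 0.5
```

Emit:
{"method": "send_rows", "body": {"increments": "0.1 0 0 0 0 0 255; 0.2 0 0 0 0 0 255; 0.3 0 0 0 0 0 255; 0.3 0 0 0 0 0 255"}}

```text
time: 12.25
tcp_pos: [553.6, 15.8, 90.7]
orientation: [0.0, 0.568, 0.823, 0.0]
force: [-0.1, -0.5, 0.9]
grip_width: 0.8
```

```bash
python3 d.py 40,-8,90
```

```text
t 12.25 gutter tcp [38.  -6.4 90.7] F [-0.4  0.3  0.9] 0.8337560668799255
40,-8,90 world [554.  18.  90.] shift cm [0.2  0.16 0.07] turn [ 0.    -0.     0.001]
```

Emit:
{"method": "send_rows", "body": {"increments": "0.1 0 0 0 0 0 255; 0.2 0 0 0 0 0 255; 0.3 0 0 0 0 0 255; 0.3 0 0 0 0 0 255"}}

```text
time: 12.65
tcp_pos: [553.2, 17.2, 90.7]
orientation: [0.001, 0.568, 0.823, -0.0]
force: [2.6, -13.6, -1.9]
grip_width: 0.3
```

The force rose to 14 N, so the bar is on its stop. Backing off and lifting.

Emit:
{"method": "send_rows", "body": {"increments": "-0.5 0 0 0 0 0 255; -2 0 -0.2 0 0 0 255; -5 0 -2 0 0 0 255; -8 0 -6 0 0 0 255; -12 0 -9 0 0 0 255; -16 0 -10 0 0 0 255; -20 0 -10 0 0 0 255; -24 0 -10 0 0 0 255"}}

```text
time: 13.45
tcp_pos: [637.9, -208.2, 191.4]
orientation: [0.0, 0.568, 0.823, 0.0]
force: [0.8, 0.1, 0.2]
grip_width: 0.3
```

```bash
python3 d.py; python3 rc.py 81; python3 - <<'E'
from h import *
S=get_image("scene");T=get_image("top");o=[]
for P in(S,T):
    a=proj(P,(540,30,80)).astype(int)
    o.append(cv2.resize(P["img"][a[1]-40:a[1]+40,a[0]-40:a[0]+40],(400,400),interpolation=2))
cv2.imwrite("pics/p5.png",np.hstack(o))
E
```

```text
t 13.45 gutter tcp [-201.4   -6.1  191.4] F [-0.2 -0.8  0.2] 0.2905374476144183
scene 0.84 109.4 -1.3
top 0.85 106.6 -0.3
```

View pics/p5.png

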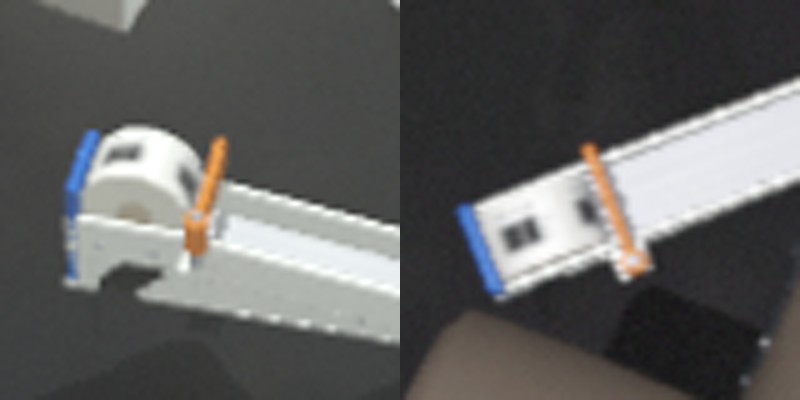

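The bar runs from (632,262) to (588,148) in the top crop, which is 21.1° and matches the gutter's normal of about 21°. The roll is against the blue stop and the arm is clear.

```bash
python3 -c "
from rig import *
print(finish_job())"
```

```text
the job is handed in; nothing more can be done
None
```

The roll is home against the blue end stop and the keeper bar is shut square behind it. I handed the job in at about 13.5 s on the robot's clock; it gives no verdict.

With shut fingers I pushed the roll up the gutter and over the hump, where it ran home by itself. I then swung the keeper shut from outside until it met its stop. The force there rose to about 14 N, mostly pushing back downhill. Then I backed off and lifted clear.

**Last checks**
- **Roll:** both final views show it on its rim, touching the blue stop.
- **Keeper:** in the top view it lies at about 21.1°, against about 21° for square across the gutter.
- **Arm:** it stood clear, with residual force under 1 N.

**What disagreed**
- **Roll position:** the trained networks' last readings were gutter x ≈ 107 mm (top) and 109 mm (scene), against a nominal 100 mm. I put that down to their error and a few millimetres in my gutter fit, because the roll visibly touches the stop. Some earlier scene readings, taken while the arm was close by, were 20 mm or more off sideways.
- **Keeper pivot:** its readings scattered by about 5 mm.
- **Loose things:** tube_7 was not found in either first view, and I did not measure the loose things again at the end. The arm met no unexpected force, and it stayed away from them.

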